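# Swing the side of a block mould shut on its pin and wedge it tight

### The job

Get the block mould ready for casting: push the open swing side near its free end so that it turns on its pivot pin until it beds on the end boards, and press it there for a moment with about 10 newtons. Then take the steel wedge out of the wooden block and press it, tip down and flat face towards the side, into the slot of the tie bar with about 15 to 20 newtons, so that it is tight and stays tight when you let go. Never force or ram anything, and leave the cup, the puck and the tape where they are.

Things in the scene. Friction and masses are not known exactly. Their poses are not given: they have to be found in the camera images.
- base_plate: Dark steel base plate of a block mould, 262 x 300 x 14 mm, screwed to the bench. Origin: centre of its underside (x reaches from -132 to +130 mm). x points from the open (swing) side to the mould's back, y from the pivot pin to the swing side's free end, z up. The 12 mm pivot pin with its nut stands at x 0, y -115 mm, 113 mm high above the plate.
- mould_frame: Fixed grey metal U of the mould, 100 mm high, on the base plate. Origin: on the pivot axis, level with the top of the base plate (14 mm above the bench); axes parallel to base_plate's. End boards 16 mm thick at y +31 and +180 mm, x +10 to +112 mm; on their front ends (x +10) the shut swing side beds. Back board at x +99 mm.
- swing_side: Grey metal plate 20 mm thick, 100 mm high, about 0.75 kg, that turns on the pivot pin (1 to 2 mm play), slides dry on the base plate (2 to 6 N of push), no spring. Origin: on the pivot axis at its underside; y runs along it to its free end at +238 mm; outer face at x -10 mm. Shut: axes parallel to mould_frame's. Start: open, turned outwards by +0.36 to +0.64 rad of yaw.
- push_point (a point): On the swing side's outer face near its free end: y +170 mm, 65 mm above its underside. From y +185 mm on the free end is forked: a notch between heights 44 and 72 mm lets the tie bar through; the upper prong reaches to 100 mm. Two flat ribs 3 mm proud lie further in (y 30 to 140 mm).
- slot_mouth (a point): Mouth of the wedge slot, fixed to the mould: mid slot (mould y +207.5 mm), at the tie bar's top side (mould z 63 mm), on the plane of the shut side's outer face (mould x -10 mm). The tie bar, flat steel 10 x 27 mm, sticks out through the fork; its upright slot is 15 mm wide (mould y), begins behind the shut side's outer face and ends at the outer wall.
- slot_wall_nominal (a point): Nominal place of the slot's outer wall, 16 mm outside slot_mouth (mould -x). The bar is adjustable: the true wall lies up to 2.5 mm nearer or farther, not measured, so the depth at which the wedge becomes tight (tip about 15 to 52 mm below the bar's mid-thickness, mould z 58 mm) must be felt. The bar ends 14 mm beyond the wall.
- wedge: Loose steel wedge, 120 mm long, 12 mm thick (its y), 0.2 kg, tip down in the wooden block. Origin: middle of the tip's lower end, on the flat face; z up to the broad top. Flat face at x 0, looking to +x; the other face tapers 1 in 6: 10 mm wide (x 0 to -10) at the tip, 30 mm (x 0 to -30) at the top. Grip across the 12 mm. Goes into the slot with its x along mould x.
- wedge_block: Hardwood block, 62 x 110 x 45 mm, fixed on the bench, with two upright pockets 40 mm deep; the wedge stands in the one at y -28 mm with a little play and lifts straight out. Origin: centre of its underside.
- cup: Loose white mixing cup, 77 mm across, 88 mm high, a bystander. Origin: centre of its underside.
- sample_puck: Loose cast stone sample puck, 43 mm across, 34 mm high, a bystander. Origin: centre of its underside.
- tape: Loose roll of tan packing tape lying flat, 90 mm across, 48 mm high, a bystander. Origin: centre of its underside.

How it is judged:
On the way, in this order (a step that is already met when the one before it is completed fails the run):
1. the swing side is pressed on the end boards with over 3 N (contact force between swing_side and mould_frame above 3 N and angle between the y axis of swing_side and the y axis of mould_frame, either way round below 0.012 rad), for 0.2 s.
2. the wedge is out of the block (height (world z) of wedge above 0.05 m), for 0.1 s.
3. the gripper presses the wedge tight in the tie bar's slot against the swing side (contact force between wedge and swing_side above 6 N and contact force between the fingers and wedge above 2 N and horizontal distance between wedge and slot_mouth below 0.008 m and z of wedge in the frame of mould_frame below 0.048 m), for 0.2 s.
At the end, for the whole second after the job is handed in: The swing side is shut (within 0.012 rad); the wedge, let go and at rest, stands upright (within 0.1 rad) in the tie bar's slot, within 8 mm of its place, tip less than 48 mm above the base plate, and bears on the swing side with over 3 N (angle between the y axis of swing_side and the y axis of mould_frame, either way round below 0.012 rad and contact force between wedge and swing_side above 3 N and horizontal distance between wedge and slot_mouth below 0.008 m and z of wedge in the frame of mould_frame below 0.048 m and angle between wedge's own z axis and vertical below 0.1 rad and linear speed of wedge below 0.01 m/s); the robot touches nothing.
It fails at once if the swing side is rammed against the end boards (more than 35 N) (contact force between swing_side and mould_frame above 35 N).
It fails at once if the wedge is overdriven (more than 34 N on the swing side) (contact force between wedge and swing_side above 34 N).
It fails at once if the cup, the puck or the tape is moved by more than 20 mm (distance of any of cup, sample_puck, tape from where it was at the start of the episode above 0.02 m).
It also fails if it takes over 70 s, if anything falls off the work surface, if the arm or the gripper's body presses on something with over 40 N, if the wrist force passes 120 N, or if a joint passes its speed limit or range.

### The arm

A 6-joint arm with a two-finger parallel gripper is mounted at the origin on a cart in front of the work surface, level with it; the furniture and walls round the work are solid. World frame = base frame: x ahead of the robot, y to its left, z up, the work surface at z = 0. Lengths are in m, angles in rad, forces in N, time in s.
With the tool pointing down it reaches from about 0.3 to 0.875 m from the base axis. Payload 6.4 kg.
Tool frame: the origin (TCP) lies midway between the tips of the shut fingers; the grasp point (between the pads) lies 19 mm behind it; z points along the fingers, y is the line along which they close (so a half turn about z gives the same grasp; the last joint's range is limited). The gripper opens to 88 mm and grips with 3 to 60 N. Pads are 18 mm wide; open, the fingers measure 123 mm over their backs; the gripper's body (75 mm by 187 mm) begins 45 mm behind the grasp point.
Start: joints at [1.027, 0.181, 1.607, -0, 1.354, -0.206], TCP at [0.191, 0.543, 0.239] pointing down, gripper open.
Joint ranges: [-2.99, 2.99], [-0.89, 2.07], [0.3, 2.58], [-1.14, 4.28], [0, 2.63], [-3.12, 3.12]. Speed limits (rad/s): [2.57, 2.57, 3.01, 3.14, 3.14, 3.14].

### API

Orientations are given as a rotation vector (axis times angle).
In Python, from plant import bot, vision gives the robot as it stands.
- The arm moves only by the tool step_arm, never from a script. Its argument "steps" is a list of rows, each an object with "dr": the turn, a rotation vector about the world's x, y, z in rad, a list of three; "dp": the shift along the world's x, y, z in m, a list of three; "jaw": the finger opening in m, from 0 to 0.0881. A call has 1 to 8 rows; each row is the pose to reach, as a shift and turn from the pose commanded when the call began; what a row does not reach only later rows make up. A row lasts 1/10 s, in which the tool goes at most 50 mm and 8.59 degrees, less where a joint would pass 70% of its speed; a pose out of reach is approached as far as the arm can. A call with a gripper value outside its range is refused whole. The fingers move at their own pace and stop on an object; the grip force is fixed at half the most. Time passes only in rows, so rows that repeat a pose let the fingers close. It gives the time, the measured TCP pose, the force, the opening and the grip force at its end, in the units of the state.
- bot.get_state(): the state, without advancing time (a new reading comes with each control period).
- vision.read_camera(name): name is "side" or "top" or "wrist"; returns the picture (420x560x3 uint8, red, green, blue); there is no depth.
- vision.camera_params(name): a dict with "fx", "fy", "cx", "cy" (pixels), "dist_coeffs" ([k1, k2, p1, p2, k3] as OpenCV has them; the pictures are not rectified), "camera_from_world" (4x4, takes a point from world to camera coordinates). Camera axes: x right, y down, z forward; pixel columns grow to the right and rows downward; lengths in m; the calibration is good to about 2 mm. A picture is of the moment at which its call begins: read the wrist's pose just before it. camera_params takes no time and is no camera call; for the wrist camera it gives the pose at the moment of the call.
- bot.sign_off(): hands the job in; it is judged then, once.
The state is a dict: "time_s": time; "joint_pos": joint angles; "qvel": joint speeds; "effort": joint torques, N m; "eef_pos": TCP position; "tcp_rot": TCP orientation; "force": force on the tool from outside, world axes, zero at the start; "torque": the same for the moment, N m; "grip_width": finger opening in m; "finger_force": force on a finger pad.
Only numpy, scipy, OpenCV 4.12 (cv2) and the standard library are available. Lean on these libraries where they do the work, as an engineer would, in place of code of your own. Each camera call takes 0.05 s, during which the arm holds its last target. There are 200 camera calls.

## Working session

There is one attempt and no reset: what is moved stays moved. The work goes in short steps, Python scripts to look and compute and a tool call to move; the robot and the scene stay as the last step left them, time stands still between calls to the robot, and variables do not carry over. Pictures are saved under pics/ and viewed, at most 10 in all, crops included, and the job is handed in when it is done.

Besides the shell and the picture viewer there is one more tool, called after "Request:" as name(argument=value, ...), one argument or row to a line, values as JSON. step_arm: Moves the arm, as the interface text tells. Its arguments: {"type":"object","properties":{"steps":{"type":"array","items":{"type":"object","properties":{"dr":{"type":"array","items":{"type":"number"}},"dp":{"type":"array","items":{"type":"number"}},"jaw":{"type":"number"}}}}},"required":["steps"]}

```bash
ls; mkdir -p pics
python3 - <<'E'
from plant import bot, vision
import cv2, json
for n in ("top","side"):
    im=vision.read_camera(n); cv2.imwrite(f"pics/{n}0.png",im[:,:,::-1])
    p=vision.camera_params(n); print(n,p)
s=bot.get_state(); print(s)
E
```

```text
pics
top {'fx': 497.99077115848746, 'fy': 497.99077115848746, 'cx': 276.1653729017644, 'cy': 204.38453382449208, 'dist_coeffs': array([-0.12339495,  0.        ,  0.        ,  0.        ,  0.        ]), 'camera_from_world': array([[ 0.01899673, -0.99965289,  0.01825445, -0.08774398],
       [-0.98779825, -0.02158791, -0.15423547,  0.50565472],
       [ 0.15457601, -0.01510174, -0.98786547,  1.41137038],
       [ 0.        ,  0.        ,  0.        ,  1.        ]])}
side {'fx': 483.9621809478616, 'fy': 483.9621809478616, 'cx': 277.55443925879393, 'cy': 208.4619456911616, 'dist_coeffs': array([-0.15091436,  0.        ,  0.        ,  0.        ,  0.        ]), 'camera_from_world': array([[-0.99896708,  0.04511807,  0.00539844,  0.50518827],
       [ 0.0159825 ,  0.46008935, -0.88772876,  0.10514021],
       [-0.04253637, -0.88672552, -0.46033521,  1.22047203],
       [ 0.        ,  0.        ,  0.        ,  1.        ]])}
{'time_s': 0.1, 'joint_pos': array([ 1.02669096e+00,  1.81438051e-01,  1.60788972e+00,  2.71722083e-05,
        1.35379134e+00, -2.06290173e-01]), 'qvel': array([ 4.30308584e-04, -2.62458125e-03, -2.31125607e-03,  1.17167794e-03,
       -2.41242173e-04, -4.18829283e-05]), 'effort': array([ 4.56098232e-04, -4.34817088e+01, -3.42698264e+01,  7.04496028e-02,
        3.40594375e-02,  3.26755114e-06]), 'eef_pos': array([0.19029229, 0.54210189, 0.23792521]), 'tcp_rot': array([-5.28030062e-01, -3.09630656e+00,  2.21526239e-03]), 'force': array([ 0.15045059,  0.20164498, -0.03624675]), 'torque': array([0.01073169, 0.01550326, 0.06250886]), 'finger_force': 0.0, 'grip_width': 0.08838433505766487}
```

View pics/top0.png

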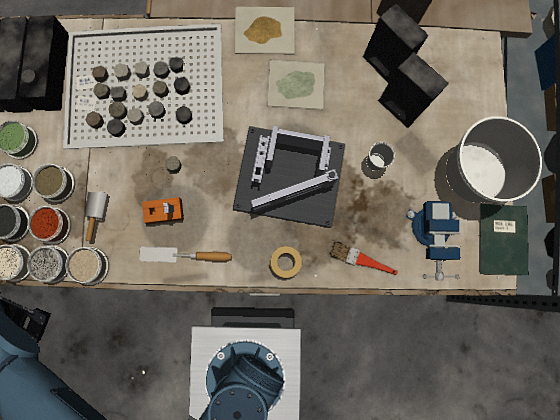

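View pics/side0.png

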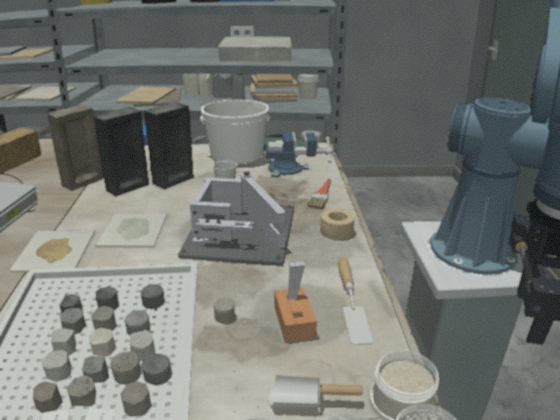

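The top view shows the mould centred near (290,177) with its swing side open from the pivot near (335,172) to the free end near (252,205). The wedge block is at (162,210), the puck at (173,164), the cup at (378,158) and the tape at (286,262). I'll crop in closer for precise pixels.

```bash
cat > h.py <<'E'
import numpy as np, cv2
from plant import bot, vision
def ray(n,px,p=None):
    p=p or vision.camera_params(n)
    K=np.array([[p['fx'],0,p['cx']],[0,p['fy'],p['cy']],[0,0,1]])
    T=p['camera_from_world']; R=T[:3,:3]
    u=cv2.undistortPoints(np.array(px,float).reshape(-1,1,2),K,p['dist_coeffs']).reshape(-1,2)
    d=np.c_[u,np.ones(len(u))]@R
    return -R.T@T[:3,3], d
def onz(n,px,z,p=None):
    c,d=ray(n,px,p); return c+d*((z-c[2])/d[:,2])[:,None]
def proj(n,P,p=None):
    p=p or vision.camera_params(n)
    K=np.array([[p['fx'],0,p['cx']],[0,p['fy'],p['cy']],[0,0,1]]); T=p['camera_from_world']
    return cv2.projectPoints(np.array(P,float).reshape(-1,1,3),cv2.Rodrigues(T[:3,:3])[0],T[:3,3],K,p['dist_coeffs'])[0].reshape(-1,2)
def crop(im,x,y,w,h,s,name):
    cv2.imwrite(name,cv2.resize(im[y:y+h,x:x+w,::-1],None,fx=s,fy=s,interpolation=cv2.INTER_CUBIC))
E
python3 - <<'E'
from h import *
im=cv2.imread('pics/top0.png')[:,:,::-1]
a=cv2.resize(im[115:235,225:355],None,fx=4.5,fy=4.5,interpolation=cv2.INTER_CUBIC)
b=cv2.resize(im[190:230,135:190],None,fx=3.9,fy=3.9,interpolation=cv2.INTER_CUBIC)
o=np.zeros((540,800,3),np.uint8); o[:a.shape[0],:a.shape[1]]=a; o[:b.shape[0],585:585+b.shape[1]]=b
cv2.imwrite('pics/crop1.png',o[:,:,::-1])
hsv=cv2.cvtColor(im,cv2.COLOR_RGB2HSV)
m=cv2.inRange(hsv,(5,150,90),(18,255,255)); m[:, :130]=0; m[:,200:]=0
c=max(cv2.findContours(m,0,2)[0],key=cv2.contourArea); print(cv2.minAreaRect(c),cv2.contourArea(c))
q=cv2.boxPoints(cv2.minAreaRect(c)); P=onz('top',q,.045); print(P, np.linalg.norm(np.diff(P,axis=0),axis=1),P.mean(0))
# dark plate corners
g=cv2.cvtColor(im,cv2.COLOR_RGB2GRAY); m=(cv2.inRange(g,0,85)); w=np.zeros_like(m); w[120:232,228:352]=m[120:232,228:352]
w=cv2.morphologyEx(w,cv2.MORPH_OPEN,np.ones((3,3)))
c=max(cv2.findContours(w,0,2)[0],key=cv2.contourArea); r=cv2.minAreaRect(cv2.convexHull(c)); print(r)
q=cv2.boxPoints(r);P=onz('top',q,.014);print(P, np.linalg.norm(np.diff(P,axis=0),axis=1),P.mean(0))
h=cv2.approxPolyDP(cv2.convexHull(c),4,True).reshape(-1,2);print(h,onz('top',h,.014))
E
```

```text
((161.4000244140625, 209.7000274658203), (21.085905075073242, 37.582523345947266), 82.87498474121094) 585.0
[[0.5062866  0.31609004 0.045     ]
 [0.52241157 0.2070457  0.045     ]
 [0.46116872 0.19642228 0.045     ]
 [0.44505563 0.30472425 0.045     ]] [0.11023014 0.06215741 0.10949406] [0.48373063 0.25607057 0.045     ]
((291.04913330078125, 178.43063354492188), (106.66812133789062, 90.39800262451172), 8.746162414550781)
[[ 0.4767929   0.05372229  0.014     ]
 [ 0.75238088  0.02123742  0.014     ]
 [ 0.70934258 -0.30126454  0.014     ]
 [ 0.43508998 -0.25880138  0.014     ]] [0.27749595 0.32536105 0.27752047] [ 0.59340158 -0.12127655  0.014     ]
[[249 127]
 [322 141]
 [338 179]
 [338 224]
 [251 218]
 [233 210]] [[ 0.74833665  0.00954784  0.014     ]
 [ 0.70960548 -0.21353024  0.014     ]
 [ 0.59266591 -0.26213254  0.014     ]
 [ 0.45661837 -0.26207589  0.014     ]
 [ 0.46910064 -0.00425764  0.014     ]
 [ 0.49180085  0.049654    0.014     ]]
```

View pics/crop1.png

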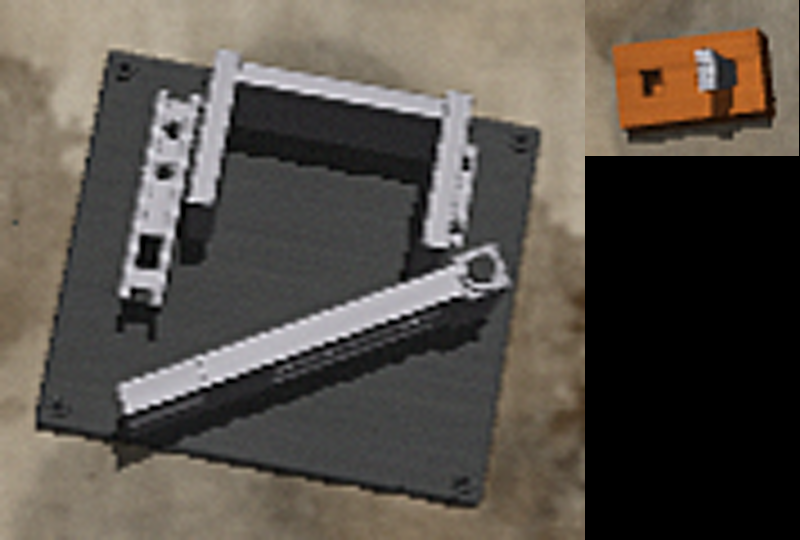

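The crop shows the plate corners at (110,50), (540,128), (482,505) and (38,430), and the pivot nut at (482,268). The tie-bar slot is at (149,250), the swing side's free end at (118–127,385–412), and the wedge top at (707,70). All are crop pixels.

Run:
```python
from h import *
np.set_printoptions(precision=4,suppress=True)
f=lambda l,z: onz('top',np.array(l)/4.5+[224.6,114.6],z)
C=f([(110,50),(540,128),(482,505),(38,430)],.014); print(C, np.linalg.norm(np.diff(np.r_[C,C[:1]],axis=0),axis=1))
c=C.mean(0); y=(C[0]-C[1]+C[3]-C[2]); x=(C[0]-C[3]+C[1]-C[2]); 
print('c',c,'yaw',np.arctan2(-y[0],y[1]),np.arctan2(x[1],x[0]))
yaw=(np.arctan2(-y[0],y[1])+np.arctan2(x[1],x[0]))/2; R=np.array([[np.cos(yaw),-np.sin(yaw)],[np.sin(yaw),np.cos(yaw)]])
cc=c[:2]+R@[.001,0]; piv=cc+R@[0,-.115]; print('plate',cc,'yaw',yaw,'piv',piv,'nut seen',f([(482,268)],.12))
sl=f([(149,250)],.077)[0,:2]; print('slot center in mould',R.T@(sl-piv),'end boards fronts',(R.T@(f([(203,202),(440,243)],.114)[:,:2]-piv).T).T)
bar=f([(122,298),(160,304)],.077)[:,:2];print('bar end',(bar-piv)@R)
e=f([(118,385),(127,412),(205,352),(465,262)],.114)[:,:2]; print('side free end',e,(e-piv)@R)
w=lambda l,z: onz('top',(np.array(l)-[585,0])/3.9+[134.6,189.6],z)
W=w([(697,48),(712,48),(703,91),(718,91)],.125); print('wedge top',W,'pocket2',w([(651,82)],.045))
im=cv2.imread('pics/side0.png')[:,:,::-1]
crop(im,255,250,80,100,6,'pics/crop2.png')
```

```text
[[ 0.7524  0.0095  0.014 ]
 [ 0.7051 -0.2827  0.014 ]
 [ 0.4478 -0.2434  0.014 ]
 [ 0.4913  0.0495  0.014 ]] [0.296  0.2602 0.2961 0.2641]
c [ 0.5992 -0.1168  0.014 ] yaw -0.1540435198275468 -0.15179775961409225
plate [ 0.6002 -0.1169] yaw -0.15292063972081954 piv [ 0.5826 -0.2306] nut seen [[ 0.5836 -0.2295  0.12  ]]
slot center in mould [-0.0148  0.2088] end boards fronts [[0.0131 0.1789]
 [0.0133 0.029 ]]
bar end [[-0.0485  0.2201]
 [-0.0482  0.1957]]
side free end [[ 0.5061 -0.0059]
 [ 0.4894 -0.0119]
 [ 0.5279 -0.059 ]
 [ 0.5884 -0.2196]] [[-0.1099  0.2103]
 [-0.1255  0.2019]
 [-0.0803  0.1612]
 [ 0.0041  0.0117]]
wedge top [[0.4942 0.2343 0.125 ]
 [0.4944 0.2237 0.125 ]
 [0.4637 0.2285 0.125 ]
 [0.4639 0.2178 0.125 ]] pocket2 [[0.4803 0.2848 0.045 ]]
```

View pics/crop2.png

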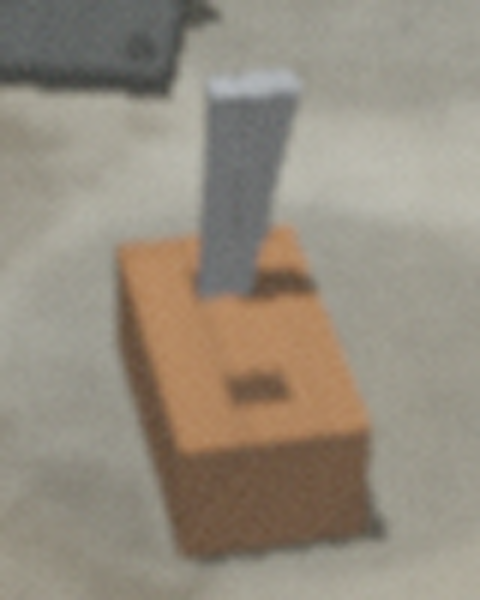

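The side crop shows the wedge's flat, vertical edge on the left (world +x) and its tapered edge on the right. So the wedge's x axis points along world +x, with a yaw of about 0.16. The mould's yaw is about -0.153 with the pivot at (0.583, -0.230), and the swing side is open by about 0.51 rad. Those numbers agree with the sizes given. I'll move to the pre-push pose now.

Request:
step_arm(
  steps=[
    {"dp":[0.292,-0.629,0],"dr":[0,0,0.7],"jaw":0},
    {"dp":[0.292,-0.629,0],"dr":[0,0,0.7],"jaw":0},
    {"dp":[0.292,-0.629,0],"dr":[0,0,0.7],"jaw":0},
    {"dp":[0.292,-0.629,0],"dr":[0,0,0.7],"jaw":0},
    {"dp":[0.292,-0.629,0],"dr":[0,0,0.7],"jaw":0},
    {"dp":[0.292,-0.629,0],"dr":[0,0,0.7],"jaw":0},
    {"dp":[0.292,-0.629,0],"dr":[0,0,0.7],"jaw":0},
    {"dp":[0.292,-0.629,0],"dr":[0,0,0.7],"jaw":0},
  ],
)

```text
time_s: 0.9
eef_pos: [0.3493, 0.2009, 0.2389]
tcp_rot: [-0.567, 3.09, 0.0]
force: [-0.2, 0.6, 0.4]
grip_width: 0.0264
finger_force: 0.0
```

Request:
step_arm(
  steps=[
    {"dp":[0.133,-0.288,0],"jaw":0},
    {"dp":[0.133,-0.288,0],"jaw":0},
    {"dp":[0.133,-0.288,0],"jaw":0},
    {"dp":[0.133,-0.288,0],"jaw":0},
    {"dp":[0.133,-0.288,0],"jaw":0},
    {"dp":[0.133,-0.288,0],"jaw":0},
    {"dp":[0.133,-0.288,0],"jaw":0},
    {"dp":[0.133,-0.288,0],"jaw":0},
  ],
)

```text
validation failed for argument at $.st...
```

Request:
step_arm(
  steps=[
    {"dp":[0.133,-0.288,0],"dr":[0,0,0],"jaw":0},
    {"dp":[0.133,-0.288,0],"dr":[0,0,0],"jaw":0},
    {"dp":[0.133,-0.288,0],"dr":[0,0,0],"jaw":0},
    {"dp":[0.133,-0.288,0],"dr":[0,0,0],"jaw":0},
    {"dp":[0.133,-0.288,0],"dr":[0,0,0],"jaw":0},
    {"dp":[0.133,-0.288,0],"dr":[0,0,0],"jaw":0},
    {"dp":[0.133,-0.288,0],"dr":[0,0,0],"jaw":0},
    {"dp":[0.133,-0.288,0],"dr":[0,0,0],"jaw":0},
  ],
)

```text
time_s: 1.7
eef_pos: [0.4825, -0.0872, 0.2384]
tcp_rot: [0.56, -3.09, -0.001]
force: [-0.8, -0.8, -0.6]
grip_width: 0.0006
finger_force: 0.0
```

Request:
step_arm(
  steps=[
    {"dp":[0,0,-0.05],"dr":[0,0,0],"jaw":0},
    {"dp":[0,0,-0.1],"dr":[0,0,0],"jaw":0},
    {"dp":[0,0,-0.14],"dr":[0,0,0],"jaw":0},
    {"dp":[0,0,-0.162],"dr":[0,0,0],"jaw":0},
    {"dp":[0,0,-0.162],"dr":[0,0,0],"jaw":0},
    {"dp":[0.0094,0.0035,-0.162],"dr":[0,0,0],"jaw":0},
    {"dp":[0.0168,0.0063,-0.162],"dr":[0,0,0],"jaw":0},
    {"dp":[0.0168,0.0063,-0.162],"dr":[0,0,0],"jaw":0},
  ],
)

```text
time_s: 2.5
eef_pos: [0.5013, -0.0789, 0.0789]
tcp_rot: [-0.567, 3.087, -0.003]
force: [0.8, -0.6, 0.5]
grip_width: 0.0003
finger_force: 0.2
```

Run:
```python
from h import *
np.set_printoptions(precision=4,suppress=True)
s=np.mean([bot.get_state()['eef_pos'] for _ in range(5)],0); print(s)
piv=np.array([.583,-.2300])
for th in [.51,.47,.43,.39,.35,.31,.27,.23,.19,.16,.13,.1,.08,.06,.04,.02,0]:
    a=th-.153; R=np.array([[np.cos(a),-np.sin(a)],[np.sin(a),np.cos(a)]])
    p=piv+R@[-.019,.170]; print(th,p,p-[.4997,-.0805],th-.514)
```

```text
[ 0.5013 -0.0789  0.0789]
0.51 [ 0.5058 -0.0774] [0.0061 0.0031] -0.0040000000000000036
0.47 [ 0.512  -0.0744] [0.0123 0.0061] -0.04400000000000004
0.43 [ 0.5182 -0.0717] [0.0185 0.0088] -0.08400000000000002
0.39 [ 0.5246 -0.0692] [0.0249 0.0113] -0.124
0.35 [ 0.5311 -0.067 ] [0.0314 0.0135] -0.16400000000000003
0.31 [ 0.5377 -0.0651] [0.038  0.0154] -0.20400000000000001
0.27 [ 0.5443 -0.0634] [0.0446 0.0171] -0.244
0.23 [ 0.551 -0.062] [0.0513 0.0185] -0.28400000000000003
0.19 [ 0.5577 -0.0608] [0.058  0.0197] -0.324
0.16 [ 0.5628 -0.0601] [0.0631 0.0204] -0.354
0.13 [ 0.5679 -0.0596] [0.0682 0.0209] -0.384
0.1 [ 0.573  -0.0592] [0.0733 0.0213] -0.41400000000000003
0.08 [ 0.5764 -0.0591] [0.0767 0.0214] -0.434
0.06 [ 0.5799 -0.059 ] [0.0802 0.0215] -0.454
0.04 [ 0.5833 -0.0589] [0.0836 0.0216] -0.47400000000000003
0.02 [ 0.5867 -0.059 ] [0.087  0.0215] -0.494
0 [ 0.5901 -0.0591] [0.0904 0.0214] -0.514
```

Request:
step_arm(
  steps=[
    {"dp":[0.006,0.003,-0.001],"dr":[0,0,0],"jaw":0},
    {"dp":[0.0123,0.006,-0.001],"dr":[0,0,-0.04],"jaw":0},
    {"dp":[0.0185,0.0088,-0.001],"dr":[0,0,-0.084],"jaw":0},
    {"dp":[0.025,0.0113,-0.001],"dr":[0,0,-0.124],"jaw":0},
    {"dp":[0.0314,0.0135,-0.001],"dr":[0,0,-0.164],"jaw":0},
    {"dp":[0.038,0.0154,-0.001],"dr":[0,0,-0.204],"jaw":0},
    {"dp":[0.0446,0.0171,-0.001],"dr":[0,0,-0.244],"jaw":0},
    {"dp":[0.0513,0.0185,-0.001],"dr":[0,0,-0.284],"jaw":0},
  ],
)

```text
time_s: 3.3
eef_pos: [0.5498, -0.061, 0.077]
tcp_rot: [0.12, -3.137, 0.002]
force: [-7.8, -2.8, 7.2]
grip_width: 0.0004
finger_force: 4.2
```

Request:
step_arm(
  steps=[
    {"dp":[0.0045,0.0008,0.001],"dr":[0,0,-0.03],"jaw":0},
    {"dp":[0.009,0.0014,0.001],"dr":[0,0,-0.055],"jaw":0},
    {"dp":[0.013,0.0019,0.001],"dr":[0,0,-0.08],"jaw":0},
    {"dp":[0.017,0.0023,0.001],"dr":[0,0,-0.1],"jaw":0},
  ],
)

```text
time_s: 3.7
eef_pos: [0.5667, -0.0584, 0.0775]
tcp_rot: [-0.036, -3.139, 0.001]
force: [-6.3, -1.4, 4.6]
grip_width: 0.0003
finger_force: 3.5
```

Run:
```python
from h import *
im=vision.read_camera('top'); crop(im,225,115,130,120,4.5,'pics/crop3.png')
print(bot.get_state()['force'])
```

```text
[-2.34212898 -0.42450116 -0.19629224]
```

View pics/crop3.png

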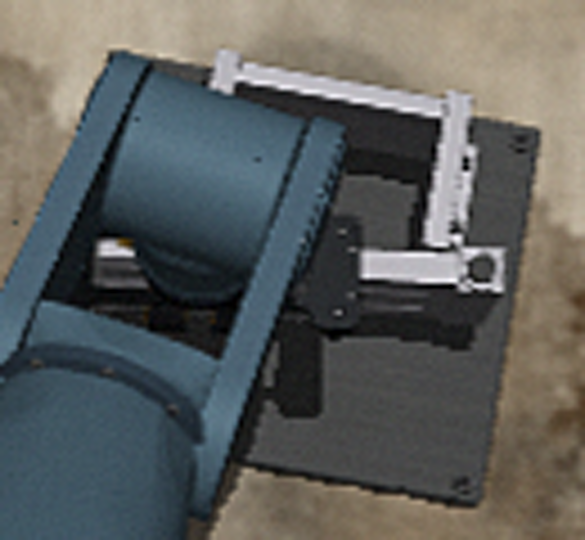

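The side is following the tool; about 0.13 rad remains to shut. I'll go on slowly from here.

Request:
step_arm(
  steps=[
    {"dp":[0.0035,0.0003,0],"dr":[0,0,-0.02],"jaw":0},
    {"dp":[0.007,0.0004,0],"dr":[0,0,-0.04],"jaw":0},
    {"dp":[0.01,0.0005,0],"dr":[0,0,-0.06],"jaw":0},
    {"dp":[0.0125,0.0005,0],"dr":[0,0,-0.075],"jaw":0},
    {"dp":[0.0145,0.0005,0],"dr":[0,0,-0.085],"jaw":0},
    {"dp":[0.016,0.0005,0],"dr":[0,0,-0.095],"jaw":0},
  ],
)

```text
time_s: 4.35
eef_pos: [0.5826, -0.0576, 0.0773]
tcp_rot: [-0.184, -3.134, -0.0]
force: [-7.5, -0.1, 5.1]
grip_width: 0.0003
finger_force: 3.5
```

Request:
step_arm(
  steps=[
    {"dp":[0.001,0,0],"dr":[0,0,-0.006],"jaw":0},
    {"dp":[0.002,0,0],"dr":[0,0,-0.012],"jaw":0},
    {"dp":[0.003,0,0],"dr":[0,0,-0.018],"jaw":0},
    {"dp":[0.004,0,0],"dr":[0,0,-0.024],"jaw":0},
  ],
)

```text
time_s: 4.75
eef_pos: [0.586, -0.0574, 0.0773]
tcp_rot: [-0.22, -3.13, -0.0]
force: [-9.4, 0.3, 7.7]
grip_width: 0.0006
finger_force: 4.9
```

Request:
step_arm(
  steps=[
    {"dp":[0.001,0,0],"dr":[0,0,-0.005],"jaw":0},
    {"dp":[0.002,0,0],"dr":[0,0,-0.01],"jaw":0},
  ],
)

```text
time_s: 4.95
eef_pos: [0.5875, -0.0573, 0.0772]
tcp_rot: [-0.236, -3.128, -0.0]
force: [-11.7, 0.3, 7.9]
grip_width: 0.0003
finger_force: 5.9
```

Request:
step_arm(
  steps=[
    {"dp":[0.0005,0,0],"dr":[0,0,0],"jaw":0},
    {"dp":[0.001,0,0],"dr":[0,0,0],"jaw":0},
  ],
)

```text
time_s: 5.15
eef_pos: [0.5881, -0.0573, 0.0773]
tcp_rot: [-0.235, -3.127, -0.0]
force: [-13.6, 0.5, 11.5]
grip_width: 0.0003
finger_force: 6.7
```

Request:
step_arm(
  steps=[
    {"dp":[0.0,0,0.001],"dr":[0,0,0],"jaw":0},
    {"dp":[0.0005,0,0.001],"dr":[0,0,0],"jaw":0},
    {"dp":[0.0005,0,0.001],"dr":[0,0,0],"jaw":0},
  ],
)

```text
time_s: 5.45
eef_pos: [0.59, -0.0573, 0.0778]
tcp_rot: [-0.236, -3.131, -0.001]
force: [-6.7, 0.8, 1.6]
grip_width: 0.0002
finger_force: 3.1
```

Run:
```python
from h import *
im=vision.read_camera('side'); crop(im,175,165,130,100,6,'pics/crop4.png')
s=bot.get_state();print(s['force'],s['eef_pos'])
```

```text
[-5.30806132  0.57253976  2.0341388 ] [ 0.59001763 -0.05733115  0.07782546]
```

View pics/crop4.png

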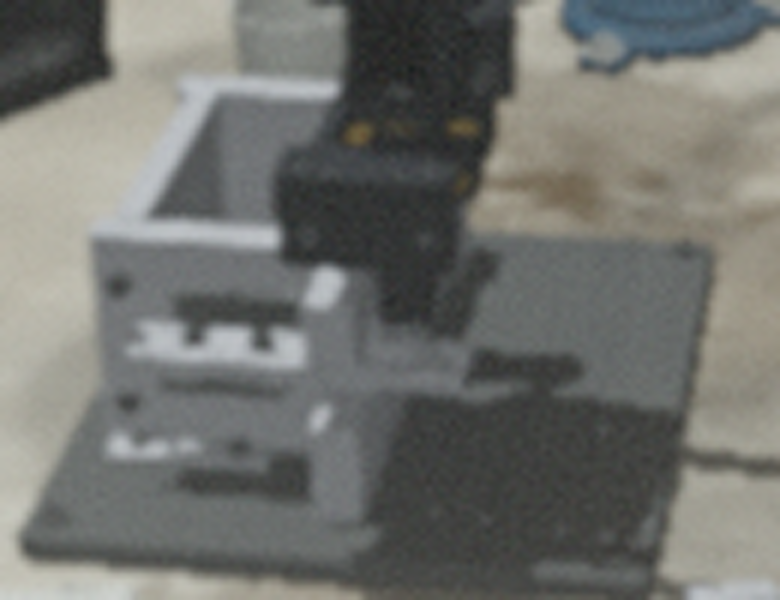

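The side looks shut or very nearly so, with the tie bar through the fork. I'll keep pressing in fine steps.

Request:
step_arm(
  steps=[
    {"dp":[0.0007,0,0.0002],"dr":[0,0,0],"jaw":0},
    {"dp":[0.0014,0,0.0004],"dr":[0,0,0],"jaw":0},
  ],
)

```text
time_s: 5.7
eef_pos: [0.59, -0.0573, 0.0778]
tcp_rot: [-0.236, -3.127, -0.001]
force: [-12.8, -0.2, 5.3]
grip_width: 0.0006
finger_force: 6.3
```

Request:
step_arm(
  steps=[
    {"dp":[0.0005,0,0.0004],"dr":[0,0,0],"jaw":0},
    {"dp":[0.0008,0,0.0006],"dr":[0,0,0],"jaw":0},
    {"dp":[0.0008,0,0.0006],"dr":[0,0,0],"jaw":0},
    {"dp":[0.0008,0,0.0006],"dr":[0,0,0],"jaw":0},
  ],
)

```text
time_s: 6.1
eef_pos: [0.59, -0.0573, 0.0779]
tcp_rot: [-0.236, -3.126, -0.001]
force: [-13.3, -1.0, 4.0]
grip_width: 0.0006
finger_force: 6.2
```

Request:
step_arm(
  steps=[
    {"dp":[0.0006,0,0.0003],"dr":[0,0,0],"jaw":0},
    {"dp":[0.0012,0,0.0005],"dr":[0,0,0],"jaw":0},
    {"dp":[0.0012,0,0.0005],"dr":[0,0,0],"jaw":0},
    {"dp":[0.0012,0,0.0005],"dr":[0,0,0],"jaw":0},
  ],
)

```text
time_s: 6.5
eef_pos: [0.59, -0.0573, 0.0779]
tcp_rot: [-0.236, -3.123, -0.001]
force: [-16.2, -0.1, 4.2]
grip_width: 0.0004
finger_force: 8.1
```

The side is bedded: the force rises while the position holds. Now I'll retreat and go to the wedge.

Request:
step_arm(
  steps=[
    {"dp":[-0.015,0.002,0],"dr":[0,0,0],"jaw":0},
    {"dp":[-0.035,0.005,0],"dr":[0,0,0],"jaw":0},
    {"dp":[-0.05,0.008,0.05],"dr":[0,0,0.1],"jaw":0.05},
    {"dp":[-0.06,0.02,0.1],"dr":[0,0,0.2],"jaw":0.05},
    {"dp":[-0.075,0.065,0.12],"dr":[0,0,0.311],"jaw":0.05},
    {"dp":[-0.09,0.11,0.12],"dr":[0,0,0.311],"jaw":0.05},
    {"dp":[-0.1,0.155,0.12],"dr":[0,0,0.311],"jaw":0.05},
    {"dp":[-0.11,0.2,0.12],"dr":[0,0,0.311],"jaw":0.05},
  ],
)

```text
time_s: 7.3
eef_pos: [0.4848, 0.1442, 0.201]
tcp_rot: [-0.25, 3.127, 0.001]
force: [1.5, 0.7, 0.3]
grip_width: 0.0462
finger_force: 0.0
```

Request:
step_arm(
  steps=[
    {"dp":[0,0.045,0],"dr":[0,0,0],"jaw":0.05},
    {"dp":[0.0,0.086,0.0],"dr":[0,0,0],"jaw":0.05},
    {"dp":[0.0,0.086,0.0],"dr":[0,0,0],"jaw":0.05},
    {"dp":[0.0,0.086,0.0],"dr":[0,0,0],"jaw":0.05},
  ],
)

```text
time_s: 7.7
eef_pos: [0.4846, 0.2293, 0.1999]
tcp_rot: [-0.255, 3.129, 0.0]
force: [-0.2, -0.4, -0.2]
grip_width: 0.0499
finger_force: 0.0
```

Run:
```python
from h import *
np.set_printoptions(precision=4,suppress=True)
s=bot.get_state();p=vision.camera_params('wrist');im=vision.read_camera('wrist')
t=vision.read_camera('top')
o=np.zeros((420,800,3),np.uint8); o[:,:560]=im
o[:220,562:800]=cv2.resize(t[115:225,233:352],None,fx=2,fy=2,interpolation=cv2.INTER_CUBIC)
cv2.imwrite('pics/w1.png',o[:,:,::-1]); cv2.imwrite('pics/t1.png',t[:,:,::-1])
print(s['eef_pos'],s['tcp_rot'],s['force']); np.save('w1.npy',p,allow_pickle=True)
```

```text
[0.4846 0.2293 0.1999] [-0.2553  3.1295  0.0002] [-0.2062 -0.4024 -0.2444]
```

View pics/w1.png

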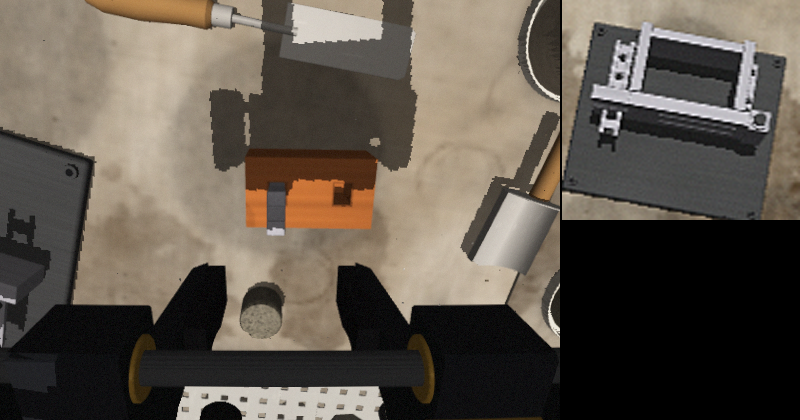

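The side is shut (inset). In the wrist view the wedge stands at columns 267–286 with its bright top at rows 228–236, and the block is square with the image. I'll compute its position.

Run:
```python
from h import *
np.set_printoptions(precision=4,suppress=True)
p=np.load('w1.npy',allow_pickle=True).item()
im=cv2.imread('pics/w1.png')[:,:560]
hsv=cv2.cvtColor(im,cv2.COLOR_BGR2HSV)
m=cv2.inRange(hsv,(0,0,160),(180,70,255)); w=np.zeros_like(m); w[222:242,258:296]=m[222:242,258:296]
ys,xs=np.nonzero(w); print('bright',xs.min(),xs.max(),ys.min(),ys.max())
print('top',onz('wrist',[(xs.min(),ys.max()+1),(xs.max()+1,ys.max()+1),(xs.min(),ys.min()),(xs.max()+1,ys.min())],.125,p))
print('block bottom edge top corners',onz('wrist',[(246,228),(374,228),(374,152),(246,149)],.045,p))
print('pocket2',onz('wrist',[(342,194)],.045,p))
m=cv2.inRange(hsv,(3,120,40),(20,255,255)); c=max(cv2.findContours(m[:240,200:420].copy(),0,2)[0],key=cv2.contourArea); print(cv2.minAreaRect(c))
```

```text
bright 267 283 228 235
top [[0.4953 0.221  0.125 ]
 [0.4935 0.2319 0.125 ]
 [0.4898 0.2201 0.125 ]
 [0.488  0.231  0.125 ]]
block bottom edge top corners [[0.5245 0.2037 0.045 ]
 [0.5063 0.3151 0.045 ]
 [0.4408 0.2989 0.045 ]
 [0.4555 0.1945 0.045 ]]
pocket2 [[0.4803 0.2805 0.045 ]]
((110.55978393554688, 188.43470764160156), (132.0592498779297, 79.07968139648438), 0.8425243496894836)
```

Request:
step_arm(
  steps=[
    {"dp":[-0.003,-0.0035,-0.03],"dr":[0,0,0],"jaw":0.05},
    {"dp":[-0.003,-0.0035,-0.07],"dr":[0,0,0],"jaw":0.05},
    {"dp":[-0.003,-0.0035,-0.1],"dr":[0,0,0],"jaw":0.05},
    {"dp":[-0.003,-0.0035,-0.114],"dr":[0,0,0],"jaw":0.05},
    {"dp":[-0.003,-0.0035,-0.114],"dr":[0,0,0],"jaw":0.025},
    {"dp":[-0.003,-0.0035,-0.114],"dr":[0,0,0],"jaw":0.018},
    {"dp":[-0.003,-0.0035,-0.114],"dr":[0,0,0],"jaw":0.005},
    {"dp":[-0.003,-0.0035,-0.114],"dr":[0,0,0],"jaw":0.005},
  ],
)

```text
time_s: 8.6
eef_pos: [0.4825, 0.225, 0.0871]
tcp_rot: [-0.251, 3.128, 0.001]
force: [0.5, 0.1, 0.4]
grip_width: 0.02
finger_force: 0.0
```

Request:
step_arm(
  steps=[
    {"dp":[0,0,0],"dr":[0,0,0],"jaw":0.005},
    {"dp":[0,0,0],"dr":[0,0,0],"jaw":0.005},
    {"dp":[0,0,0],"dr":[0,0,0],"jaw":0.005},
  ],
)

```text
time_s: 8.9
eef_pos: [0.482, 0.225, 0.0865]
tcp_rot: [-0.251, 3.13, 0.0]
force: [-0.9, 0.3, 5.6]
grip_width: 0.0118
finger_force: 30.0
```

Request:
step_arm(
  steps=[
    {"dp":[0,0,0.01],"dr":[0,0,0],"jaw":0.005},
    {"dp":[0,0,0.025],"dr":[0,0,0],"jaw":0.005},
    {"dp":[0,0,0.045],"dr":[0,0,0],"jaw":0.005},
    {"dp":[0,0,0.07],"dr":[0,0,0],"jaw":0.005},
    {"dp":[0,0,0.1],"dr":[0,0,0],"jaw":0.005},
    {"dp":[0,0,0.13],"dr":[0,0,0],"jaw":0.005},
    {"dp":[0,0,0.13],"dr":[0,0,0],"jaw":0.005},
  ],
)

```text
time_s: 9.6
eef_pos: [0.4834, 0.2254, 0.22]
tcp_rot: [-0.251, 3.124, 0.002]
force: [0.9, -0.3, -1.1]
grip_width: 0.0115
finger_force: 30.0
```

Run:
```python
from h import *
np.set_printoptions(precision=4,suppress=True)
s=bot.get_state();print(s['eef_pos'],s['tcp_rot'],s['force'])
t=vision.read_camera('side'); w=vision.read_camera('wrist'); p=vision.camera_params('wrist'); np.save('w2.npy',p,allow_pickle=True)
cv2.imwrite('pics/s2.png',t[:,:,::-1]); cv2.imwrite('pics/w2.png',w[:,:,::-1])
u=proj('side',[s['eef_pos']])[0]; print(u)
x,y=int(u[0])-40,int(u[1])-40
a=cv2.resize(t[y:y+100,x:x+75],None,fx=4,fy=4,interpolation=cv2.INTER_CUBIC)
top=cv2.imread('pics/t1.png')[:,:,::-1]
b=cv2.resize(top[150:200,233:343],None,fx=4.4,fy=4.4,interpolation=cv2.INTER_CUBIC)
o=np.zeros((600,800,3),np.uint8); o[:400,:300]=a; o[:b.shape[0],310:310+b.shape[1]]=b
c=w[240:420,100:460]; o[410:590,310:670]=c
print(x,y); cv2.imwrite('pics/c5.png',o[:,:,::-1])
```

```text
[0.4834 0.2254 0.22  ] [-0.2512  3.1242  0.0016] [ 0.8587 -0.3104 -1.1182]
[295.6908 219.911 ]
255 179
```

View pics/c5.png

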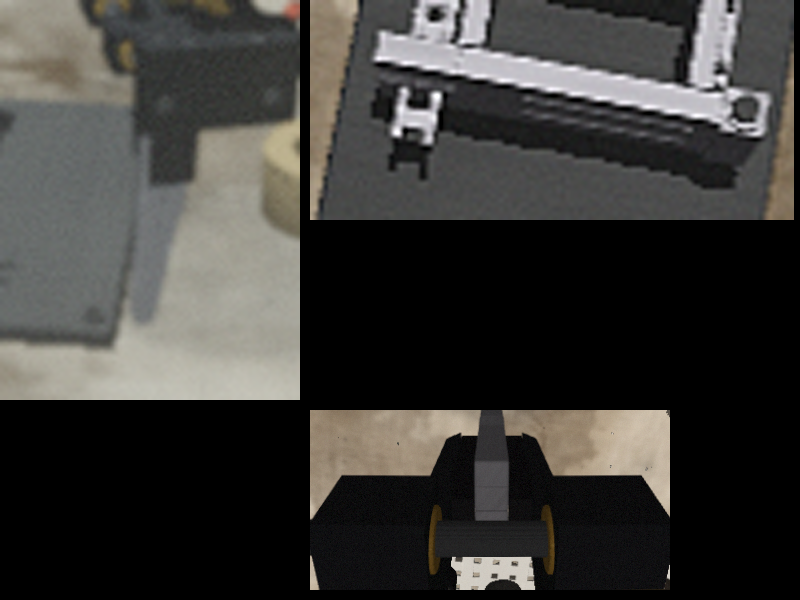

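The wedge is held upright. In the side crop its flat edge runs from (140,140) to the tip at (134,322), and in the wrist view it is centred between the fingers. I'll work out the tip offset and the target.

Run:
```python
from h import *
np.set_printoptions(precision=4,suppress=True)
f=lambda l: np.array(l)/4+[254.6,178.6]
def ony(px,y):
    c,d=ray('side',px); return c+d*((y-c[1])/d[:,1])[:,None]
P=ony(f([(134,322),(154,322),(140,145),(180,185)]),.231); print(P)
yaw=-.153;R=np.array([[np.cos(yaw),-np.sin(yaw)],[np.sin(yaw),np.cos(yaw)]]);piv=np.array([.583,-.230])
for m in [(-.010,.2075),(-.0125,.2075),(-.026,.2075)]: print(m,piv+R@m)
t=lambda l,z: (onz('top',np.array(l)/4.4+[232.6-310/4.4,149.6],z)[:,:2]-piv)@R
print('side end top corner (expect .01/-.01,.238)',t([(380,33),(374,60)],.114)); print('bar tines centre',t([(402,120),(428,120)],.077))
```

```text
[[0.4965 0.231  0.1371]
 [0.4869 0.231  0.1369]
 [0.4953 0.231  0.2339]
 [0.4763 0.231  0.2125]]
(-0.01, 0.2075) [ 0.6047 -0.0234]
(-0.0125, 0.2075) [ 0.6023 -0.023 ]
(-0.026, 0.2075) [ 0.5889 -0.021 ]
side end top corner (expect .01/-.01,.238) [[ 0.0092  0.2381]
 [-0.0089  0.2387]]
bar tines centre [[-0.0366  0.2165]
 [-0.0336  0.1998]]
```

Request:
step_arm(
  steps=[
    {"dp":[0.02,-0.045,0],"dr":[0,0,-0.06],"jaw":0.005},
    {"dp":[0.035,-0.085,0],"dr":[0,0,-0.12],"jaw":0.005},
    {"dp":[0.055,-0.125,0],"dr":[0,0,-0.18],"jaw":0.005},
    {"dp":[0.07,-0.165,0],"dr":[0,0,-0.24],"jaw":0.005},
    {"dp":[0.085,-0.205,0],"dr":[0,0,-0.3],"jaw":0.005},
    {"dp":[0.1025,-0.246,0],"dr":[0,0,-0.313],"jaw":0.005},
    {"dp":[0.1025,-0.246,0],"dr":[0,0,-0.313],"jaw":0.005},
    {"dp":[0.1025,-0.246,0],"dr":[0,0,-0.313],"jaw":0.005},
  ],
)

```text
time_s: 10.5
eef_pos: [0.5824, -0.0218, 0.2129]
tcp_rot: [-0.243, -3.128, -0.002]
force: [0.6, -0.0, -1.9]
grip_width: 0.0119
finger_force: 30.0
```

Run:
```python
from h import *
np.set_printoptions(precision=4,suppress=True)
s=bot.get_state();print(s['eef_pos'],s['tcp_rot'],s['force'])
t=vision.read_camera('side'); w=vision.read_camera('wrist'); p=vision.camera_params('wrist'); np.save('w3.npy',p,allow_pickle=True)
cv2.imwrite('pics/s3.png',t[:,:,::-1]); cv2.imwrite('pics/w3.png',w[:,:,::-1])
E_=s['eef_pos']; u=proj('wrist',[E_,E_-[0,0,.08],[.6047,-.0234,.077],[.5889,-.021,.077]],p); print(u, proj('side',[E_,[.6047,-.0234,.077]]))
o=np.zeros((600,800,3),np.uint8)
o[:420,:360]=w[:,100:460]
o[:480,365:797]=cv2.resize(t[150:270,190:298],None,fx=4,fy=4,interpolation=cv2.INTER_CUBIC)
cv2.imwrite('pics/c6.png',o[:,:,::-1])
```

```text
[ 0.5824 -0.0218  0.2129] [-0.2428 -3.1276 -0.0018] [ 0.6401 -0.0135 -1.9317]
[[278.3067 280.7281]
 [279.1539 220.1699]
 [281.6643 222.3369]
 [281.6381 203.8033]] [[244.4838 171.903 ]
 [236.7859 223.0787]]
```

View pics/c6.png

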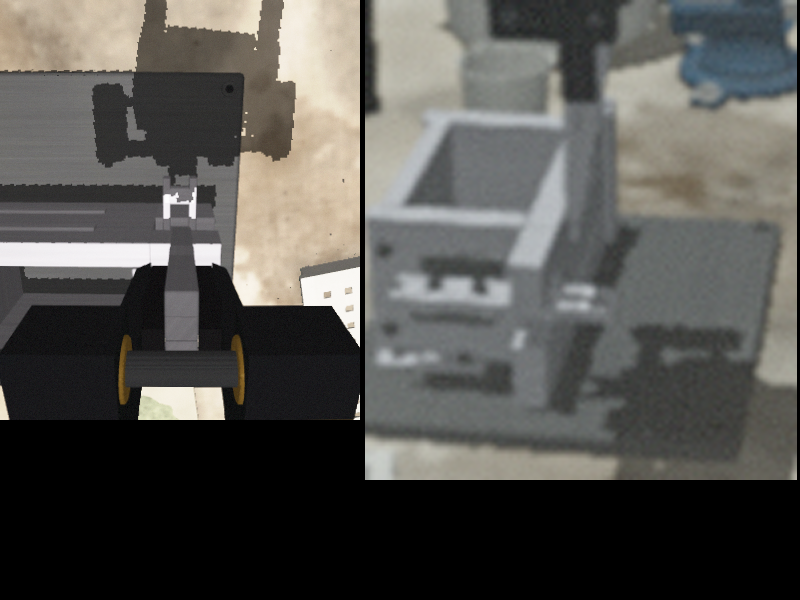

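In the wrist view the bar's bright outer end spans columns 164–197 and the wedge tip 171–191 (offset 100), so they are nearly centred. I'll check that numerically.

Run:
```python
from h import *
np.set_printoptions(linewidth=250)
g=cv2.imread('pics/w3.png',0)
for r in (196,200,204,208,212,216,226,230,234): print(r,g[r,258:304])
```

```text
196 [ 46  44  43  50  92 203 246 252 254 254 252 244 237 204 201 228 244 245 244 244 227 109 113 114 111 112 113 113 115 116 112 114 111 115 187 244 247 232 151  49  47  45  47  49  47  48]
200 [ 48  48  48  47  84 200 247 253 255 255 254 245 243 243 243 243 244 243 226 114 111 114 110 112 111 110 112 112 152 197 174 111 113 188 239 244 246 228 122  47  47  48  48  48  47  46]
204 [ 81  82  79  83 103 198 244 243 243 242 243 231 160 142 141 141 144 143 145 147 143 146 150 148 151 150 152 152 153 152 160 213 245 243 242 242 242 226 126  81  82  80  80  82  82  79]
208 [ 84  86  85  83  94 192 244 243 242 242 242 228 126  85  83  86  84  84  83  82  83  83  83  78  82  84  83  84  86  83 114 209 245 243 243 241 241 222 110  82  83  81  81  85  83  82]
212 [ 81  87  85  87  97 189 243 244 242 242 242 227 134  87  83  85  85  82  85  88  85  84  82  87  88  88  81  83  84  87 123 214 244 244 243 242 240 216  98  84  85  84  85  86  83  81]
216 [ 86  87  81  85  93 187 242 243 243 242 243 227 133  82  82  82  82  87  81  84  81  84  88  84  83  83  83  83  85  83 112 181 223 232 243 242 239 207  88  84  83  84  82  83  83  83]
226 [114 115 115 116 108  94 116 114 112 114 111 105  88  86  89  87  91  90  84  90  90  91  86  87  91  93  87  90  89  88  87 101 113 113 110 108 109 101 103 113 113 113 116 116 116 112]
230 [90 89 84 85 85 82 87 89 90 93 89 94 83 78 74 69 72 71 70 74 74 71 72 72 72 75 69 71 72 70 73 70 70 84 90 91 91 82 82 90 91 94 88 92 94 90]
234 [79 81 82 82 83 78 79 79 82 81 82 82 81 74 70 71 74 69 72 71 72 74 74 71 74 74 73 72 74 69 73 70 71 80 81 80 81 82 81 84 79 83 81 79 82 78]
```

Request:
step_arm(
  steps=[
    {"dp":[0.0052,-0.0021,-0.005],"dr":[0,0,0],"jaw":0.005},
    {"dp":[0.0052,-0.0021,-0.015],"dr":[0,0,0],"jaw":0.005},
    {"dp":[0.0052,-0.0021,-0.03],"dr":[0,0,0],"jaw":0.005},
    {"dp":[0.0052,-0.0021,-0.042],"dr":[0,0,0],"jaw":0.005},
    {"dp":[0.0052,-0.0021,-0.042],"dr":[0,0,0],"jaw":0.005},
  ],
)

```text
time_s: 11.1
eef_pos: [0.5869, -0.0226, 0.1702]
tcp_rot: [-0.239, -3.127, -0.001]
force: [-0.4, 0.8, -1.9]
grip_width: 0.0116
finger_force: 30.0
```

Run:
```python
from h import *
np.set_printoptions(precision=4,suppress=True,linewidth=250)
s=bot.get_state();print(s['eef_pos'],s['tcp_rot'],s['force'])
t=vision.read_camera('side'); w=vision.read_camera('wrist'); p=vision.camera_params('wrist'); np.save('w4.npy',p,allow_pickle=True)
cv2.imwrite('pics/s4.png',t[:,:,::-1]); cv2.imwrite('pics/w4.png',w[:,:,::-1])
E_=s['eef_pos'];print(proj('wrist',[E_,E_-[0,0,.08]],p))
o=np.zeros((600,800,3),np.uint8)
o[:600,:400]=cv2.resize(w[130:280,230:330],None,fx=4,fy=4,interpolation=cv2.INTER_CUBIC)
o[:480,405:797]=cv2.resize(t[170:250,205:270],(392,480),interpolation=cv2.INTER_CUBIC)
cv2.imwrite('pics/c7.png',o[:,:,::-1])
```

```text
[ 0.5869 -0.0226  0.1702] [-0.2388 -3.1272 -0.0014] [-0.405   0.7503 -1.9165]
[[282.5338 275.3718]
 [282.1343 216.48  ]]
```

View pics/c7.png

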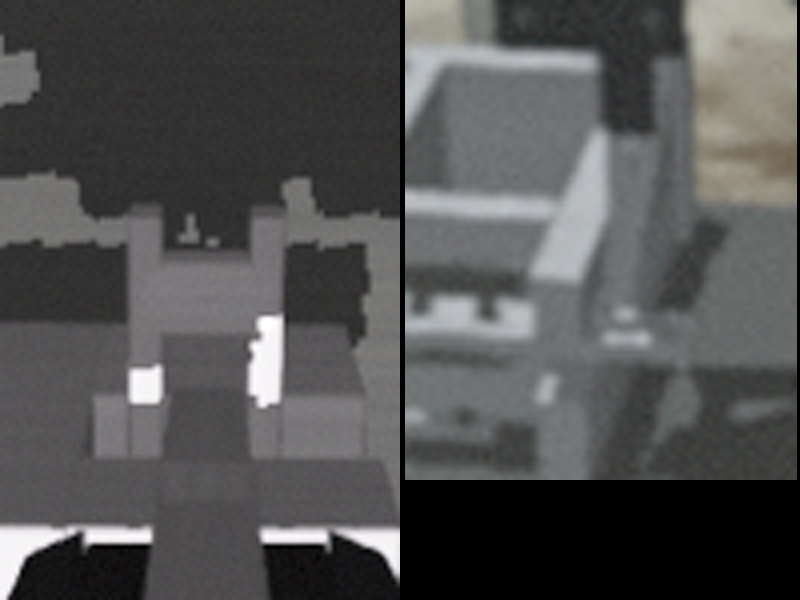

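Run:
```python
from h import *
np.set_printoptions(precision=1,suppress=True,linewidth=250)
p=np.load('w4.npy',allow_pickle=True).item(); print(p['fx'],ray('wrist',[(280,210)],p)[0].round(3))
a=-.153;X=np.array([np.cos(a),np.sin(a),0]);Y=np.array([-X[1],X[0],0]);Z=np.array([0,0,1])
T=np.array([.5869,-.0226,.1702])
for z,d in ((0,.1),( -.0815,.0),(-.06,.0),(-.093,0)):
  print(z,proj('wrist',[T+X*x+Y*y+Z*z for x in (.013,.003,-.01) for y in (-.006,.006)],p).ravel())
g=cv2.imread('pics/w4.png',0)
for r in (215,222,226,230,236,242,248,254,262,270): print(r,g[r,260:304])
```

```text
367.0815170561655 [ 0.5 -0.   0.3]
0 [269.6 300.  295.3 300.  269.4 281.1 295.6 281.1 269.1 255.3 296.  255.4]
-0.0815 [273.2 233.8 290.9 233.8 273.1 219.9 291.1 219.9 273.  201.3 291.3 201.3]
-0.06 [272.5 246.9 291.8 246.9 272.4 232.  292.  232.  272.2 211.9 292.2 211.9]
-0.093 [273.6 227.6 290.5 227.6 273.5 214.2 290.7 214.2 273.3 196.3 290.8 196.3]
215 [ 86  87  96 118 116 118 115 113 114 113  97  85  87  87  88  88  87  91  88  86  84  88  87  88  87  85  87  85  86  89  89  80 133 195 204 229 245 244 244 239 186  86  86  86]
222 [ 88  99 155 200 207 202 202 203 228 237 168  87  89  90  87  89  87  85  87  90  91  89  88  91  88  91  88  87  85  90  88 107 199 244 246 246 245 243 244 233 159  86  86  89]
226 [ 85 100 189 243 245 245 245 244 245 235 170  86  83  84  83  85  83  84  84  85  79  85  86  82  86  83  84  84  84  88  85 109 205 246 246 246 244 244 243 229 132  86  89  83]
230 [123 116 158 218 223 224 221 221 223 190 107 106  94  78  74  72  74  76  74  73  73  76  76  75  76  76  73  75  77  75  75  88 103 117 197 246 238 221 218 187 120 123 124 122]
236 [119 112  97 1
[... 241 characters left out ...]
 78  75  76  76  75  75  77  74  75  79  75  76  76  74  95 119 113 120 117 116 114 106 108 120 121 121]
248 [86 87 81 81 87 83 85 82 82 83 84 86 86 89 86 87 83 81 82 83 84 88 88 86 84 82 81 85 84 81 87 81 82 78 82 86 86 88 86 83 85 82 83 88]
254 [82 86 84 84 84 84 82 81 81 76 77 83 83 84 87 86 83 84 83 83 86 84 84 81 83 81 84 85 83 82 84 81 78 80 78 82 82 83 84 88 83 84 84 88]
262 [209 200 183 185 184 194 208 184 103  73  77  75  73  77  77  80  76  79  77  74  77  79  74  73  74  76  77  70  77  78  77  78  76  77 101 163 195 193 195 188 174 176 174 181]
270 [17 15 14 20 16 12 27 60 80 77 77 77 77 73 75 77 78 77 73 77 76 79 74 78 76 76 74 79 73 74 78 75 75 76 72 62 32 21 17 24 12 17 16 13]
```

The slot spans columns 270.4–291.4 and the tip 272–291, so they are centred to about 0.3 mm. The tapered edge is about 7 mm inside the outer wall, so I'll back off 1.5 mm from the side and lower gently.

Request:
step_arm(
  steps=[
    {"dp":[-0.0015,0,0],"dr":[0,0,0],"jaw":0.005},
    {"dp":[-0.0015,0,-0.005],"dr":[0,0,0],"jaw":0.005},
    {"dp":[-0.0015,0,-0.01],"dr":[0,0,0],"jaw":0.005},
    {"dp":[-0.0015,0,-0.013],"dr":[0,0,0],"jaw":0.005},
    {"dp":[-0.0015,0,-0.016],"dr":[0,0,0],"jaw":0.005},
  ],
)

```text
time_s: 11.7
eef_pos: [0.5873, -0.0233, 0.1571]
tcp_rot: [-0.24, -3.132, -0.0]
force: [-0.0, 0.7, -2.0]
grip_width: 0.0119
finger_force: 30.0
```

Request:
step_arm(
  steps=[
    {"dp":[0,0,-0.003],"dr":[0,0,0],"jaw":0.005},
    {"dp":[0,0,-0.006],"dr":[0,0,0],"jaw":0.005},
    {"dp":[0,0,-0.009],"dr":[0,0,0],"jaw":0.005},
  ],
)

```text
time_s: 12.0
eef_pos: [0.5874, -0.0233, 0.1482]
tcp_rot: [0.24, 3.132, -0.0]
force: [-0.2, 0.2, -1.1]
grip_width: 0.0118
finger_force: 30.0
```

Request:
step_arm(
  steps=[
    {"dp":[0,0,-0.003],"dr":[0,0,0],"jaw":0.005},
    {"dp":[0,0,-0.006],"dr":[0,0,0],"jaw":0.005},
  ],
)

```text
time_s: 12.2
eef_pos: [0.5874, -0.0233, 0.1422]
tcp_rot: [-0.24, -3.132, 0.0]
force: [0.2, -0.9, -1.3]
grip_width: 0.0113
finger_force: 30.0
```

Request:
step_arm(
  steps=[
    {"dp":[0,0,-0.002],"dr":[0,0,0],"jaw":0.005},
    {"dp":[0,0,-0.004],"dr":[0,0,0],"jaw":0.005},
    {"dp":[0,0,-0.006],"dr":[0,0,0],"jaw":0.005},
  ],
)

```text
time_s: 12.5
eef_pos: [0.5878, -0.0234, 0.1366]
tcp_rot: [0.24, 3.131, -0.0]
force: [0.8, -0.5, -0.7]
grip_width: 0.012
finger_force: 30.0
```

Request:
step_arm(
  steps=[
    {"dp":[0,0,-0.002],"dr":[0,0,0],"jaw":0.005},
    {"dp":[0,0,-0.004],"dr":[0,0,0],"jaw":0.005},
  ],
)

```text
time_s: 12.7
eef_pos: [0.5882, -0.0235, 0.1329]
tcp_rot: [0.24, 3.13, -0.0]
force: [2.2, -0.9, 0.1]
grip_width: 0.012
finger_force: 30.0
```

Request:
step_arm(
  steps=[
    {"dp":[0.0006,-0.0001,-0.002],"dr":[0,0,0],"jaw":0.005},
    {"dp":[0.0012,-0.0002,-0.004],"dr":[0,0,0],"jaw":0.005},
  ],
)

```text
time_s: 12.9
eef_pos: [0.5891, -0.0236, 0.1287]
tcp_rot: [0.24, 3.131, -0.0]
force: [3.3, -0.3, 0.1]
grip_width: 0.0119
finger_force: 30.0
```

Request:
step_arm(
  steps=[
    {"dp":[0.0003,0,-0.002],"dr":[0,0,0],"jaw":0.005},
    {"dp":[0.0006,0,-0.004],"dr":[0,0,0],"jaw":0.005},
  ],
)

```text
time_s: 13.1
eef_pos: [0.5897, -0.0237, 0.1247]
tcp_rot: [0.24, 3.131, -0.0]
force: [2.9, -0.5, 0.6]
grip_width: 0.0116
finger_force: 30.0
```

Request:
step_arm(
  steps=[
    {"dp":[0.0004,0,-0.002],"dr":[0,0,0],"jaw":0.005},
    {"dp":[0.0008,-0.0001,-0.004],"dr":[0,0,0],"jaw":0.005},
  ],
)

```text
time_s: 13.3
eef_pos: [0.5905, -0.0237, 0.1207]
tcp_rot: [0.24, 3.131, -0.0]
force: [3.1, -1.3, 1.7]
grip_width: 0.0117
finger_force: 30.0
```

Request:
step_arm(
  steps=[
    {"dp":[0.0003,0,-0.0015],"dr":[0,0,0],"jaw":0.005},
    {"dp":[0.0006,0,-0.003],"dr":[0,0,0],"jaw":0.005},
  ],
)

```text
time_s: 13.5
eef_pos: [0.591, -0.0238, 0.1176]
tcp_rot: [0.24, 3.131, -0.0]
force: [4.9, -0.2, 2.0]
grip_width: 0.0119
finger_force: 30.0
```

Request:
step_arm(
  steps=[
    {"dp":[0.0005,0,-0.0015],"dr":[0,0,0],"jaw":0.005},
    {"dp":[0.0008,0,-0.003],"dr":[0,0,0],"jaw":0.005},
  ],
)

```text
time_s: 13.7
eef_pos: [0.5918, -0.0237, 0.115]
tcp_rot: [0.24, 3.132, -0.0]
force: [1.8, -0.0, 7.4]
grip_width: 0.0117
finger_force: 30.0
```

Request:
step_arm(
  steps=[
    {"dp":[0.0002,0,-0.001],"dr":[0,0,0],"jaw":0.005},
    {"dp":[0.0004,0,-0.002],"dr":[0,0,0],"jaw":0.005},
  ],
)

```text
time_s: 13.9
eef_pos: [0.5922, -0.0238, 0.1134]
tcp_rot: [0.24, 3.132, -0.0]
force: [2.1, -0.2, 8.2]
grip_width: 0.0119
finger_force: 30.0
```

Request:
step_arm(
  steps=[
    {"dp":[0.0001,0,-0.0007],"dr":[0,0,0],"jaw":0.005},
    {"dp":[0.0002,0,-0.0014],"dr":[0,0,0],"jaw":0.005},
  ],
)

```text
time_s: 14.1
eef_pos: [0.5925, -0.0237, 0.1121]
tcp_rot: [0.24, 3.131, -0.0]
force: [3.0, 0.0, 8.3]
grip_width: 0.0119
finger_force: 30.0
```

Request:
step_arm(
  steps=[
    {"dp":[0.0002,0,-0.0008],"dr":[0,0,0],"jaw":0.005},
    {"dp":[0.0004,0,-0.0016],"dr":[0,0,0],"jaw":0.005},
  ],
)

```text
time_s: 14.3
eef_pos: [0.5928, -0.0238, 0.1105]
tcp_rot: [0.24, 3.132, -0.0]
force: [2.4, -0.5, 8.1]
grip_width: 0.0117
finger_force: 30.0
```

Request:
step_arm(
  steps=[
    {"dp":[0.0002,0,-0.0008],"dr":[0,0,0],"jaw":0.005},
    {"dp":[0.0004,0,-0.0016],"dr":[0,0,0],"jaw":0.005},
  ],
)

```text
time_s: 14.5
eef_pos: [0.5932, -0.0238, 0.1089]
tcp_rot: [0.24, 3.132, -0.001]
force: [1.6, -1.2, 8.8]
grip_width: 0.0121
finger_force: 30.0
```

Run:
```python
from h import *
w=vision.read_camera('wrist'); cv2.imwrite('pics/w5.png',w[:,:,::-1])
b=cv2.cvtColor(w,cv2.COLOR_RGB2GRAY)
for n in ('w2','w3','w4'):
    a=cv2.imread(f'pics/{n}.png',0)
    print(n,[int(x) for x in a[280:364:3,276:290].mean(1)])
print('now',[int(x) for x in b[280:364:3,276:290].mean(1)])
```

```text
w2 [49, 48, 49, 49, 73, 81, 80, 80, 79, 79, 78, 77, 71, 78, 77, 77, 76, 76, 76, 75, 64, 79, 80, 77, 25, 25, 31, 30]
w3 [72, 72, 72, 72, 108, 116, 116, 115, 114, 115, 115, 114, 105, 114, 112, 112, 112, 112, 110, 110, 92, 115, 117, 113, 36, 40, 47, 47]
w4 [75, 75, 75, 74, 111, 121, 120, 120, 120, 118, 118, 117, 108, 117, 116, 117, 116, 116, 114, 114, 97, 118, 120, 117, 38, 42, 48, 49]
now [79, 80, 79, 81, 109, 126, 127, 126, 126, 126, 124, 124, 120, 124, 122, 124, 123, 123, 121, 121, 113, 125, 127, 123, 42, 44, 53, 51]
```

Request:
step_arm(
  steps=[
    {"dp":[0.0003,0,-0.0008],"dr":[0,0,0],"jaw":0.005},
    {"dp":[0.0005,0,-0.0016],"dr":[0,0,0],"jaw":0.005},
  ],
)

```text
time_s: 14.75
eef_pos: [0.5936, -0.0237, 0.1075]
tcp_rot: [0.24, 3.132, -0.0]
force: [0.9, -0.4, 11.1]
grip_width: 0.0119
finger_force: 30.0
```

Request:
step_arm(
  steps=[
    {"dp":[0.0002,0,-0.0008],"dr":[0,0,0],"jaw":0.005},
    {"dp":[0.0003,0,-0.0016],"dr":[0,0,0],"jaw":0.005},
  ],
)

```text
time_s: 14.95
eef_pos: [0.594, -0.0237, 0.1062]
tcp_rot: [0.239, 3.132, -0.001]
force: [-0.4, -0.1, 12.5]
grip_width: 0.0117
finger_force: 30.0
```

Request:
step_arm(
  steps=[
    {"dp":[0,0,-0.0005],"dr":[0,0,0],"jaw":0.005},
    {"dp":[0,0,-0.001],"dr":[0,0,0],"jaw":0.005},
  ],
)

```text
time_s: 15.15
eef_pos: [0.5942, -0.0238, 0.1054]
tcp_rot: [0.24, 3.131, -0.001]
force: [0.3, 0.0, 13.9]
grip_width: 0.0119
finger_force: 30.0
```

Request:
step_arm(
  steps=[
    {"dp":[0,0,-0.0005],"dr":[0,0,0],"jaw":0.005},
    {"dp":[0,0,-0.001],"dr":[0,0,0],"jaw":0.005},
  ],
)

```text
time_s: 15.35
eef_pos: [0.5944, -0.0238, 0.1047]
tcp_rot: [0.239, 3.131, -0.001]
force: [-0.9, -0.3, 16.0]
grip_width: 0.0117
finger_force: 30.0
```

Request:
step_arm(
  steps=[
    {"dp":[0,0,-0.0005],"dr":[0,0,0],"jaw":0.005},
    {"dp":[0,0,-0.001],"dr":[0,0,0],"jaw":0.005},
    {"dp":[0,0,-0.001],"dr":[0,0,0],"jaw":0.005},
    {"dp":[0,0,-0.001],"dr":[0,0,0],"jaw":0.005},
  ],
)

```text
time_s: 15.75
eef_pos: [0.5945, -0.0238, 0.1043]
tcp_rot: [0.24, 3.131, -0.001]
force: [-2.2, 0.4, 18.4]
grip_width: 0.0117
finger_force: 30.0
```

Request:
step_arm(
  steps=[
    {"dp":[0,0,0],"dr":[0,0,0],"jaw":0.016},
    {"dp":[0,0,0],"dr":[0,0,0],"jaw":0.03},
    {"dp":[0,0,0],"dr":[0,0,0],"jaw":0.03},
  ],
)

```text
time_s: 16.05
eef_pos: [0.5922, -0.0233, 0.1004]
tcp_rot: [-0.239, -3.129, -0.001]
force: [-0.1, -1.0, 0.5]
grip_width: 0.0291
finger_force: 0.0
```

Run:
```python
from h import *
w=vision.read_camera('wrist'); cv2.imwrite('pics/w6.png',w[:,:,::-1])
b=cv2.cvtColor(w,cv2.COLOR_RGB2GRAY)
print('now',[int(x) for x in b[280:364:3,276:290].mean(1)],[int(x) for x in b[310,255:310]])
s=bot.get_state(); print(s['eef_pos'],s['force'],s['grip_width'])
```

```text
now [83, 83, 83, 83, 83, 83, 83, 82, 89, 126, 129, 128, 128, 128, 128, 128, 127, 116, 126, 126, 126, 126, 125, 120, 43, 45, 55, 54] [90, 92, 92, 92, 90, 91, 89, 91, 97, 112, 120, 126, 129, 130, 130, 130, 131, 131, 129, 128, 128, 125, 128, 128, 127, 130, 129, 129, 128, 132, 130, 133, 132, 134, 132, 127, 127, 128, 129, 130, 128, 130, 124, 104, 91, 89, 91, 89, 91, 90, 89, 91, 91, 87, 87]
[ 0.59241754 -0.02330839  0.1005296 ] [ 0.03048189 -0.12091864  0.54485314] 0.029741564987203976
```

Request:
step_arm(
  steps=[
    {"dp":[-0.001,0,0.015],"dr":[0,0,0],"jaw":0.03},
    {"dp":[-0.001,0,0.04],"dr":[0,0,0],"jaw":0.03},
    {"dp":[-0.001,0,0.08],"dr":[0,0,0],"jaw":0.03},
    {"dp":[-0.001,0,0.13],"dr":[0,0,0],"jaw":0.03},
    {"dp":[-0.03,0.03,0.15],"dr":[0,0,0],"jaw":0.03},
    {"dp":[-0.07,0.07,0.15],"dr":[0,0,0],"jaw":0.03},
    {"dp":[-0.1,0.1,0.15],"dr":[0,0,0],"jaw":0.03},
    {"dp":[-0.1,0.1,0.15],"dr":[0,0,0],"jaw":0.03},
  ],
)

```text
time_s: 16.9
eef_pos: [0.4898, 0.0798, 0.2524]
tcp_rot: [-0.234, -3.132, -0.002]
force: [-0.4, -1.5, -0.5]
grip_width: 0.0304
finger_force: 0.0
```

Run:
```python
from h import *
np.set_printoptions(precision=4,suppress=True)
s=bot.get_state(); print(s['time_s'],s['eef_pos'],s['force'])
yaw=-.153;R=np.array([[np.cos(yaw),-np.sin(yaw)],[np.sin(yaw),np.cos(yaw)]]);piv=np.array([.583,-.230])
t=vision.read_camera('top'); cv2.imwrite('pics/t9.png',t[:,:,::-1])
t0=cv2.imread('pics/t1.png')[:,:,::-1]
d=cv2.absdiff(t,t0).max(2); m=np.zeros_like(d); m[145:195,238:275]=(d[145:195,238:275]>60)
print('diff near bar',m.sum()); g=cv2.cvtColor(t,cv2.COLOR_RGB2GRAY)
# predicted wedge top (width 30, y 12) at tip z mould .0085
Z=.0225+.12
q=[np.r_[piv+R@np.array([-.010-a,.2075+b]),Z] for a,b in ((0,-.006),(0,.006),(.03,.006),(.03,-.006))]
print(proj('top',q))
n=proj('top',q).mean(0).astype(int); print(n); print(g[n[1]-11:n[1]+11,n[0]-9:n[0]+10])
```

```text
16.9 [0.4898 0.0798 0.2524] [-0.3851 -1.4544 -0.4601]
diff near bar 80
[[259.9926 163.4902]
 [255.686  162.7458]
 [253.7302 173.2708]
 [258.0527 174.0199]]
[256 168]
[[ 71 131 235 226 214 157 120  67  85 159 190 177 199 197 195 177 158 188
  126]
 [ 53 112 207 188 189 192 196 204 216 203 187 159 144 173 197 179 158 183
   94]
 [ 57 107 195 184 182 186 182 185 183 184 184 185 186 192 199 181 164 153
   49]
 [ 70 126 200 190 183 184 184 185 185 183 186 186 182 180 183 186 190 190
  205]
 [ 91 169 199 193 190 192 186 187 189 185 187 185 184 183 183 183 184 187
  186]
 [134 229 201 201 197 197 196 193 186 158 165 193 191 186 190 188 187 186
  187]
 [ 65  83 152 210 222 221 202 201 197 199 211 204 188 173 196 194 191 190
  194]
 [ 62  35  24  17  12  21  54 112 160 215 201 200 177 141 202 200 198 198
  187]
 [ 69  52  44  36  35  36  26  19 116 222 202 210 191 127 222 223 220 205
  195]
 [ 77  79  84  80  69  63  43  36  83 127  97 140 144  13  14   8  25  71
  124]
 [ 75  71  88  79  80  82  72  95 168 203 201 192 125  28  30  39  37  30
   26]
 [ 71  45  34  46  52  68  73 104 179 197 202 191 103  43  58  72  62  51
   50]
 [ 69  30  47  44  41  37  46 122 178 150 209 180  20  40  62  67  70  89
   75]
 [ 64  22  43  44  43  29  95 196 191 144 222 189  13  46  83  79  59  87
   76]
 [ 60  20  34  37  33  36 102 181 194 190 203 182  11 132 242 202  10  34
   32]
 [ 70  22  27  26  18  65 145 186 192 194 189 128   5 118 231 196  23  41
   45]
 [ 19  24  26  27  19  82 138  31  10  54 109  78  19 112 197 133  22  42
   43]
 [ 25  23  32  22  12 128 208  55  44  32  26  31  54 130 186  90  12  27
   29]
 [ 20  26  28  27   6 120 205  63  73  72  54 107 190 197 179   8  23  31
   29]
 [ 24  27  27  24  19 115 185  59  71  67  68 136 210 227 208   7  22  23
   27]
 [ 75  81  79  78  84 152 184  61  73  69 134 216 200 204 201   5  25  27
   29]
 [ 73  74  71  62  97 180 181  54  79  76 135 213 204 184 135   3  19  29
   22]]
```

The wedge top appears at rows 163–173, columns 254–258, which matches the predicted seat. The gripper is clear, so I'm handing in.

```bash
python3 -c "
from plant import bot
print(bot.sign_off())"
```

```text
the job is handed in; nothing more can be done
None
```

The job is handed in; the hand-in returned no verdict: the swing side was pressed shut with about 16 N, above the 10 N asked, the wedge was pressed into the slot with about 18 N and stayed put when let go, and the arm ended clear (I did not re-measure the cup, puck and tape).

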